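# Bring the soldering iron to the board

## Robot

A 6-joint arm with a two-finger parallel gripper is mounted at the origin on the work surface. World frame = base frame: x ahead of the robot, y to its left, z up, the work surface at z = 0. Lengths are in mm, angles in degrees, forces in N, time in s.
With the tool pointing down it reaches from about 300 to 850 mm from the base axis. Payload 4.2 kg.
Tool frame: the origin (TCP) lies midway between the tips of the shut fingers; the grasp point (between the pads) lies 19 mm behind it; z points along the fingers, x is the direction in which the jaws open and shut, and the axes are right-handed (so a half turn about z gives the same grasp; the last joint's range is limited). The gripper opens to 91 mm and grips with 3 to 60 N. Pads are 32 mm wide; open, the fingers measure 118 mm over their backs; the gripper's body (76 mm by 178 mm) begins 60 mm behind the grasp point.
Start: joints at [74.886, 18.312, 89.639, -0, 72.044, -1.146], TCP at [138.802, 558.012, 213.976] pointing down, gripper open.
Joint ranges: [-177.97, 177.97], [-48.28, 115.42], [12.27, 149.76], [-77.06, 257.06], [2.81, 150.46], [-146.56, 146.56]. Speed limits (degrees/s): [147.25, 147.25, 180, 180, 180, 180].

## Interface

Orientations are given as [roll, pitch, yaw] about the fixed x, y, z axes, in that order (R = Rz(yaw) Ry(pitch) Rx(roll)).
In Python, from workcell import env gives the robot as it stands. The module is installed in compiled form; this text tells all that it offers.
- The arm moves only by the tool drive_tool, never from a script. Its argument "series" is a list of rows, each a list of 3 entries, a list of its own where there are three numbers: the closure, from 0 (fully open) to 1 (shut), then the shift along the tool's x, y, z in mm, then the turn, a rotation vector about the tool's x, y, z in rad. In form: [[gripper, [dx, dy, dz], [rx, ry, rz]], ...]. A call has exactly 5 rows; each row is the pose to reach, as a shift and turn from the pose commanded when the call began, along the tool's axes at that moment; what a row does not reach only later rows make up. A row lasts 1/10 s, in which the tool goes at most 50 mm and 8.59 degrees, less where a joint would pass 70% of its speed; a pose out of reach is approached as far as the arm can. A call with a gripper value outside its range is refused whole. The fingers move at their own pace and stop on an object; "squeeze" is the grip in N (left out, the last holds). Time passes only in rows, so rows that repeat a pose let the fingers close, or fill a call up. It gives the time, the measured TCP pose, the force and the opening at its end, in the units of the state.
- env.state(): the state, without advancing time (a new reading comes with each control period).
- env.grab_frame(name): name is "scene" or "top"; returns a dict with "image" (384x512x3 uint8, red, green, blue), "K" (3x3 intrinsics, pixels), "origin" and "orientation" of the camera in the world. Camera axes: x right, y down, z forward; pixel columns grow to the right and rows downward; lengths in mm; the calibration is good to about 2 mm. A picture is of the moment at which its call begins. There is no depth.
- env.job_done(): hands the job in, once; it reports no verdict.
The state is a dict: "time_s": time; "qpos": joint angles; "qvel": joint speeds; "effort": joint torques, N m; "ee_pos": TCP position; "ee_rot": TCP orientation; "force": force on the tool from outside, world axes, zero at the start; "torque": the same for the moment, N m; "gripper_width": finger opening in mm.
Only numpy, scipy, OpenCV 4.12 (cv2) and the standard library are available. Lean on these libraries where they do the work, as an engineer would, in place of code of your own. Each camera call takes 0.05 s, during which the arm holds its last target.

## Task

Take the soldering iron out of its sleeve in the tool stand, turn it from upright to a slant about halfway between upright and level with its tip downwards, and hold the tip about 2 cm above the centre of the round copper pad on the clamped circuit board. Finish there, still holding the iron raised and still; never let anything touch the board or its holder, and leave the other tools in their sleeves and everything else where it stands.

Things in the scene. Friction and masses are not known exactly. Their poses are not given: they have to be found in the camera images.
- iron: Pen-shaped soldering iron, 170 mm, about 80 g, tip-down in one of the stand's sleeves (which varies). Origin at the tip's end, z from tip to handle end. Along z: shaft 8 mm thick 0-50 mm, nose 17.6 mm 50-70, guard disc 33 mm 70-76 (rests on sleeve rim), smooth round black handle 21 mm 76-170; mass centre 105. In the sleeve the tip is 25, the top 195 mm above the table. Pulls straight up.
- stand: Fixed tool stand: grey base bar 85 (x) x 235 (y) x 20 mm with three identical upright steel sleeves along its y axis at y = -75, 0 and +75 mm. Sleeve 29 mm outside, 21 mm bore, rim 95 mm above the table: the iron clears it once raised 70 mm. Origin at the centre of the base's underside.
- board: Fixed circuit-board holder: domed metal foot 110 mm across, two rails along y (from -105 to +85 mm, 78 mm high), two jaws holding a level green board 100 x 100 mm, its top 98 mm above the table. Jaws rise 5 mm above the board at y = +-56 mm; parts up to 10 mm tall stand on its +x half. Origin at the centre of the foot's underside.
- pad (a point): Centre of the bare round copper pad, 16 mm across, flat on the board's top in the otherwise nearly empty half, 22 mm from the board's centre towards the board's -x; axes as the board's, z up.
- pump: Desoldering pump, in another sleeve: bare metal tube 29 mm thick, with a thin rod and a 20 mm knob on top; the knob's top is 205 mm above the table. Origin at its lower tip. Leave it.
- driver: Screwdriver, in another sleeve: short fat ribbed handle 30 mm thick, top 165 mm above the table. Origin at its lower tip. Leave it.
- spool: Solder spool standing on its end, 54 mm across, 50 mm high. Origin under its centre. Leave it.
- bottle: White bottle, 48 mm across, 105 mm high. Origin under its centre. Leave it.
- cup: Small steel cup, mouth up, 64 mm across, 45 mm high. Origin under its centre. Leave it.
- cutters: Side cutters lying flat, about 130 mm long along x, 10 mm thick. Origin under the middle. Leave them.
- battery: Small grey battery pack lying flat, 70 x 36 x 22 mm. Origin under its centre. Leave it.
There are look-alikes about, which are no part of the job. What is shaped like the iron but blue is not meant.

How it is judged (in metres and radians):
On the way, in this order (a step that is already met when the one before it is completed fails the run):
1. the iron is drawn fully out of its sleeve, held by the fingers (height (world z) of iron above 0.105 m and contact force between the fingers and iron above 1 N and contact force between iron and stand below 0.1 N), for 0.2 s.
2. the iron is slanted with its tip just above the pad (horizontal distance between iron and pad below 0.015 m and z of iron in the frame of pad between 0.004 and 0.04 m and angle between iron's own z axis and vertical between 0.45 and 1.15 rad), for 0.2 s.
At the end, for the whole second after the job is handed in: Fingers hold the still iron, clear of stand and board: tip within 15 mm sideways of the pad centre, 4 to 40 mm above it, leaning 26 to 66 degrees from upright, tip down. Pump, screwdriver, spool, bottle, cup, cutters and battery within 30 mm of their starts, none tipped (all of step 2 and contact force between the fingers and iron above 1 N and contact force between iron and stand below 0.1 N and contact force between iron and board below 0.1 N and linear speed of iron below 0.03 m/s and angular speed of iron below 0.2 rad/s and distance of each of pump, driver, spool, bottle, cup, cutters, battery from where it was at the start of the episode below 0.03 m and angle between each of pump, driver, bottle, cup, spool's own z axis and vertical below 0.2 rad); the arm keeps its last pose, push and grip.
It fails at once if anything touches the board or its holder (contact force between board and anything else above 1 N).
It fails at once if the pump or screwdriver is moved more than 30 mm (distance of any of pump, driver from where it was at the start of the episode above 0.03 m).
It fails at once if the spool, bottle, cup, cutters or battery pack is moved more than 30 mm (distance of any of spool, bottle, cup, cutters, battery from where it was at the start of the episode above 0.03 m).
It also fails if it takes over 34 s, if anything falls off the work surface, if the arm or the gripper's body presses on something with over 40 N, if the wrist force passes 120 N, or if a joint passes its speed limit or range.

## Working session

There is one attempt and no reset: what is moved stays moved. The work goes in short steps, Python scripts to look and compute and a tool call to move; the robot and the scene stay as the last step left them, time stands still between calls to the robot, and variables do not carry over. Pictures are saved under pics/ and viewed, and the job is handed in when it is done.

Besides the shell and the picture viewer there is one more tool, called after "Request:" as a command line: name --argument value ..., lists and objects as JSON in quotes. drive_tool: Moves the arm, as the interface text tells. Its arguments: {"type":"object","properties":{"series":{"type":"array","items":{"type":"array"}},"squeeze":{"type":"number"}},"required":["series"]}

```bash
mkdir -p pics
cat > h.py <<'E'
import numpy as np, cv2
from workcell import env
from scipy.spatial.transform import Rotation as R
def grab(n):
    f=env.grab_frame(n); return f
def rot(f):
    o=np.array(f["orientation"],float)
    return o if o.shape==(3,3) else R.from_euler('xyz',o,degrees=True).as_matrix()
def ray(f,u,v):
    d=rot(f)@np.linalg.inv(np.array(f["K"]))@np.array([u,v,1.]); return np.array(f["origin"],float),d/np.linalg.norm(d)
def onz(f,u,v,z):
    o,d=ray(f,u,v); return o+d*(z-o[2])/d[2]
def proj(f,p):
    q=np.array(f["K"])@(rot(f).T@(np.array(p,float)-np.array(f["origin"]))); return q[:2]/q[2]
def save(im,n): cv2.imwrite("pics/"+n,cv2.cvtColor(im,cv2.COLOR_RGB2BGR))
E
python3 - <<'E'
from h import *
import pickle
print(env.state())
for n in ("scene","top"):
    f=grab(n); save(f["image"],n+"0.png"); print(n,f["origin"],f["orientation"],f["K"]); pickle.dump(f,open(n+"0.pkl","wb"))
E
```

```text
{'time_s': 0.0, 'qpos': array([ 7.48875581e+01,  1.83484989e+01,  8.97075064e+01, -3.44695294e-03,
        7.20431960e+01, -1.14285607e+00]), 'qvel': array([-0.03657246, -0.11107289,  0.07447549, -0.08790848, -0.09187295,
        0.0619507 ]), 'effort': array([-2.86384748e-04, -4.12455618e+01, -2.31972170e+01,  7.28140818e-02,
        4.58464783e-02, -1.59766264e-04]), 'ee_pos': array([138.66235904, 557.49813366, 213.14432569]), 'ee_rot': array([1.79998702e+02, 9.92469242e-02, 7.60314786e+01]), 'force': array([-1.18235953, -0.13322645, -1.36541012]), 'torque': array([0.01774227, 0.02077548, 0.02382935]), 'gripper_width': 91.45986121150473}
scene [1285.47055114  587.9535829   930.08272412] [-131.30436072   -0.7874799   129.86356339] [[411.48794761   0.         262.60064876]
 [  0.         411.48794761 195.14722913]
 [  0.           0.           1.        ]]
top [ 2.73538866e+02 -8.94901666e-01  1.56207890e+03] [-168.84162665   -0.78679598  -89.23406325] [[420.00338588   0.         256.13477569]
 [  0.         420.00338588 196.16859482]
 [  0.           0.           1.        ]]
```

View pics/scene0.png

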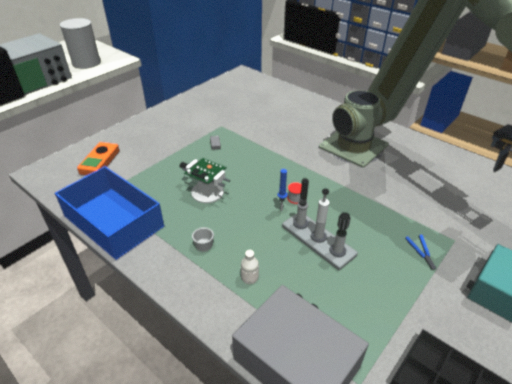

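View pics/top0.png

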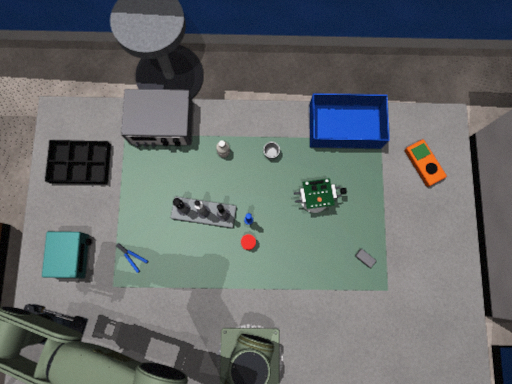

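Run:
```python
from h import *
import pickle
s=pickle.load(open("scene0.pkl","rb"));t=pickle.load(open("top0.pkl","rb"))
a=cv2.resize(s["image"][160:275,265:365],None,fx=5,fy=5,interpolation=2)
b=cv2.resize(t["image"][165:265,160:285],None,fx=6,fy=6,interpolation=2)
c=cv2.resize(t["image"][165:225,280:360],None,fx=8,fy=8,interpolation=2)
d=cv2.resize(s["image"][145:210,170:240],None,fx=8,fy=8,interpolation=2)
for i,x in enumerate((a,b,c,d)): save(x,f"c{i}.png")
```

```text
(no output)
```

View pics/c0.png

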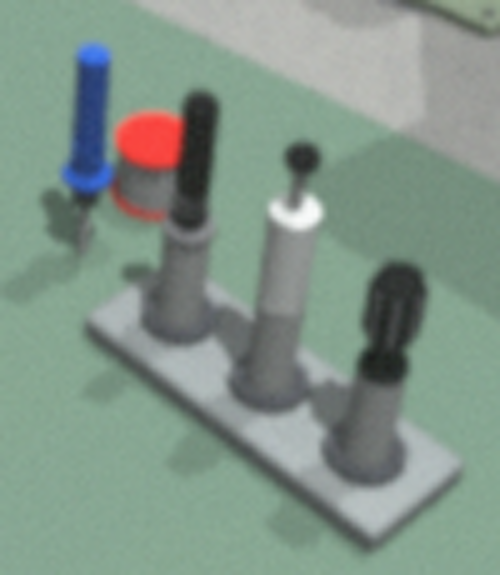

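View pics/c1.png

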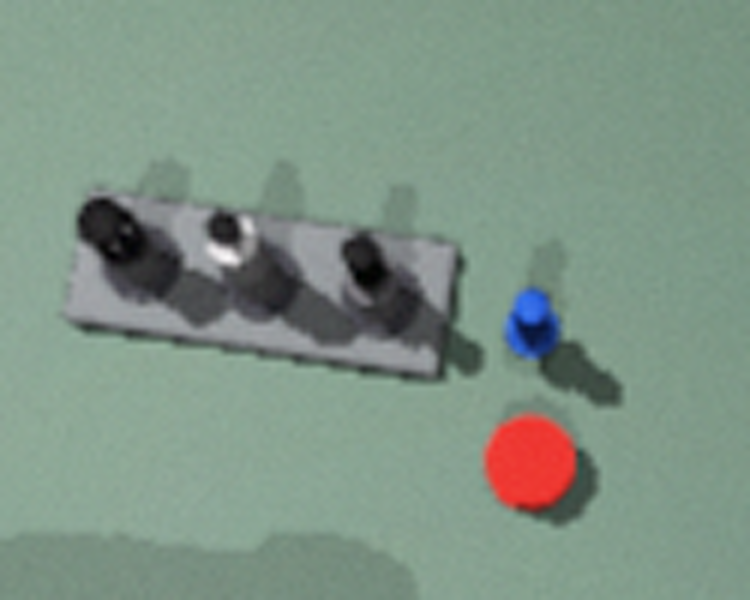

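View pics/c2.png

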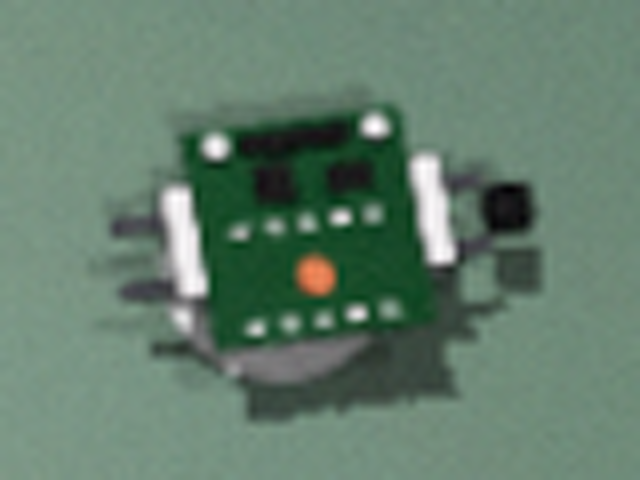

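View pics/c3.png

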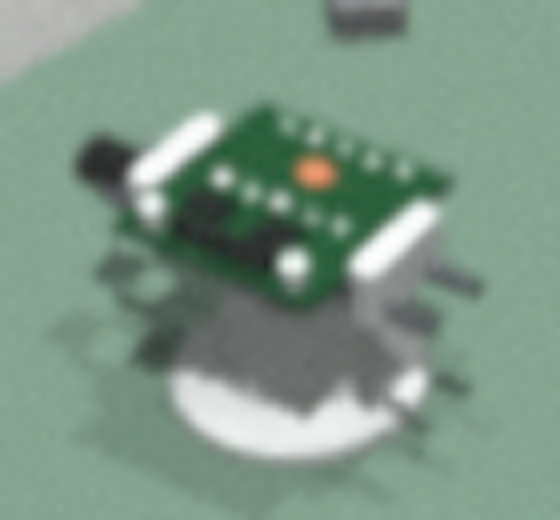

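```bash
cat > m.py <<'E'
from h import *
import pickle
s=pickle.load(open("scene0.pkl","rb"));t=pickle.load(open("top0.pkl","rb"))
def cen(f,box,fn,nm):
    x0,y0,x1,y1=box; h=cv2.cvtColor(f["image"][y0:y1,x0:x1],cv2.COLOR_RGB2HSV).astype(int)
    m=fn(h).astype(np.uint8); n,l,st,c=cv2.connectedComponentsWithStats(m)
    i=1+np.argmax(st[1:,4]); st=st[i]
    ys,xs=np.nonzero(l==i); print(nm,st[4],st[:2]+[x0,y0],st[2:4],c[i]+[x0,y0]); return xs+x0,ys+y0,c[i]+[x0,y0]
org=lambda h:(h[...,0]<15)&(h[...,1]>100)&(h[...,2]>150)
xs,ys,c=cen(t,(300,180,340,215),org,"pad t"); P=onz(t,*c,98); print(P)
xs,ys,c=cen(s,(195,150,225,180),org,"pad s"); print(onz(s,*c,98))
blk=lambda h:h[...,2]<62
xs,ys,c=cen(s,(296,174,311,207),blk,"iron s")
for r in range(ys.min(),ys.max()+1): print(r,xs[ys==r].min(),xs[ys==r].max(),end=' | ')
top=((xs[ys<ys.min()+5].mean()),ys.min()+1.5); print(top,onz(s,*top,195))
xs,ys,c=cen(t,(215,200,228,220),blk,"iron t")
for r in range(ys.min(),ys.max()+1): print(r,xs[ys==r].min(),xs[ys==r].max(),end=' | ')
grn=lambda h:(h[...,0]>50)&(h[...,0]<80)&(h[...,1]>150)&(h[...,2]<120)
xs,ys,c=cen(t,(295,170,345,215),grn,"board t")
rc=cv2.minAreaRect(np.c_[xs,ys].astype(np.float32)); print(rc,[onz(t,*p,98).round(1) for p in cv2.boxPoints(rc)],onz(t,*rc[0],98))
wht=lambda h:(h[...,0]>100)*0+((h[...,1]<45)&(h[...,2]>95))
xs,ys,c=cen(t,(168,190,242,232),wht,"base t")
rc=cv2.minAreaRect(np.c_[xs,ys].astype(np.float32));print(rc,[onz(t,*p,20).round(1) for p in cv2.boxPoints(rc)],onz(t,*rc[0],20))
red=lambda h:((h[...,0]<8)|(h[...,0]>172))&(h[...,1]>150)&(h[...,2]>120)
xs,ys,c=cen(t,(235,230,262,255),red,"spool");print(onz(t,*c,50))
blu=lambda h:(h[...,0]>100)&(h[...,0]<130)&(h[...,1]>150)
xs,ys,c=cen(t,(240,205,260,228),blu,"blue");print(onz(t,*c,90))
E
python3 m.py
```

```text
pad t 16 [317 197] [5 5] [319.125  199.0625]
[ 555.71244609 -241.2654782    98.        ]
pad s 10 [208 165] [4 3] [209.2 166. ]
[ 554.43121431 -238.78785335   98.        ]
iron s 114 [300 180] [ 8 25] [303.74561404 191.19298246]
180 303 306 | 181 303 307 | 182 302 307 | 183 302 307 | 184 303 307 | 185 303 306 | 186 303 306 | 187 302 306 | 188 302 306 | 189 302 306 | 190 302 306 | 191 302 306 | 192 302 306 | 193 301 306 | 194 301 305 | 195 301 305 | 196 301 305 | 197 301 305 | 198 301 305 | 199 302 305 | 200 303 304 | 201 304 304 | 202 301 304 | 203 300 304 | 204 301 304 | (np.float64(304.6923076923077), np.float64(181.5)) [514.5549809  111.97026085 195.        ]
iron t 88 [217 204] [11 16] [222.40909091 211.94318182]
204 220 220 | 205 218 221 | 206 217 222 | 207 217 222 | 208 218 223 | 209 218 223 | 210 219 224 | 211 219 225 | 212 220 226 | 213 221 227 | 214 222 227 | 215 224 227 | 216 220 227 | 217 221 227 | 218 222 227 | 219 224 227 | board t 445 [303 181] [31 27] [317.91685393 194.23370787]
((318.1081237792969, 193.14865112304688), (26.96143341064453, 26.797035217285156), 80.53767395019531) [array([ 616.8, -183.2,   98. ]), array([ 634.6, -278.4,   98. ]), array([ 537.8, -292.2,   98. ]), array([ 520.5, -198.1,   98. ])] [ 577.12717911 -237.96933173   98.        ]
base t 2199 [168 190] [74 42] [202.77717144 209.91041382]
((204.49996948242188, 210.49998474121094), (72.99998474121094, 40.99999237060547), 0.0) [array([442.4, 303.9,  20. ]), array([596.2, 312.1,  20. ]), array([600.7,  39.1,  20. ]), array([446.4,  36. ,  20. ])] [520.70983696 172.89859245  20.        ]
spool 181 [241 234] [15 16] [247.92265193 241.79005525]
[404.59021609   9.59261057  50.        ]
blue 71 [245 213] [ 8 11] [248.38028169 218.64788732]
[482.75987854   9.0980115   90.        ]
```

```bash
cat > m2.py <<'E'
from h import *
import pickle
s=pickle.load(open("scene0.pkl","rb"));t=pickle.load(open("top0.pkl","rb"))
hv=cv2.cvtColor(t["image"],cv2.COLOR_RGB2HSV).astype(int)
print(hv[200:212,172:180].reshape(-1,3)[::9])
m=(hv[...,1]<42).astype(np.uint8); m[:,:165]=0;m[:,242:]=0;m[:190]=0;m[235:]=0
m=cv2.morphologyEx(m,cv2.MORPH_OPEN,np.ones((3,3),np.uint8))
n,l,st,c=cv2.connectedComponentsWithStats(m);i=1+np.argmax(st[1:,4])
ys,xs=np.nonzero(l==i);rc=cv2.minAreaRect(np.c_[xs,ys].astype(np.float32));print(st[i],rc,[onz(t,*p,20).round(1) for p in cv2.boxPoints(rc)],onz(t,*rc[0],20))
def crop(f,x0,y0,x1,y1,k,n):
    save(cv2.resize(f["image"][y0:y1,x0:x1],None,fx=k,fy=k,interpolation=cv2.INTER_NEAREST),n)
crop(t,165,190,243,234,10,"t_st.png"); crop(s,290,170,325,225,10,"s_ir.png")
E
python3 m2.py
```

```text
[[ 70  36 147]
 [110  21  36]
 [150  16  32]
 [140  20  38]
 [165  12  41]
 [165  26  20]
 [150   6  40]
 [120  17  15]
 [ 90  11 143]
 [107  11 169]
 [110   9 165]]
[ 165  190   71   45 1745] ((200.0, 212.0), (44.0, 70.0), 90.0) [array([596. , 323.3,  20. ]), array([600.3,  61.6,  20. ]), array([435.1,  57.8,  20. ]), array([431.3, 314.2,  20. ])] [514.82106302 189.34735391  20.        ]
```

View pics/t_st.png

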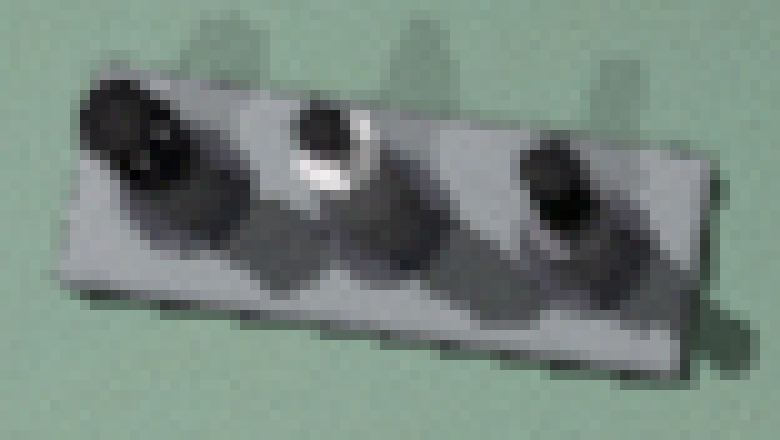

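View pics/s_ir.png

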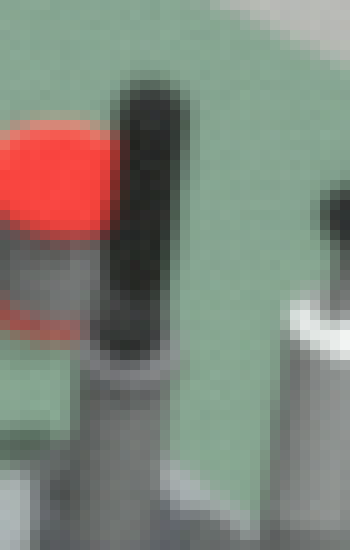

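Run:
```python
from h import *
import pickle
s=pickle.load(open("scene0.pkl","rb"));t=pickle.load(open("top0.pkl","rb"))
C=[onz(t,165+x/10-.5,190+y/10-.5,20) for x,y in((100,72),(712,150),(690,372),(58,280))]
C=np.array(C);print(C.round(1));c=C.mean(0)
y=(C[0]+C[3]-C[1]-C[2]);y/=np.linalg.norm(y);yaw=np.degrees(np.arctan2(-y[0],y[1]));print(c,y,yaw, 'iron',c-75*y)
print('top',onz(t,219.7,206.5,195)); print('scene',onz(s,304.8,179.8,195))
# proj checks
p=c-75*y
for z in(95,101,195): print(z,proj(t,[p[0],p[1],z]),proj(s,[p[0],p[1],z]))
o1,d1=ray(t,219.7,206.5);o2,d2=ray(s,304.8,179.8)
A=np.c_[d1,-d2];k=np.linalg.lstsq(A,o2-o1,rcond=None)[0];print(o1+k[0]*d1,o2+k[1]*d2)
# scene: 3 sleeves; blue
print('blue top?')
```

```text
[[571.1 286.6  20. ]
 [545.1  57.7  20. ]
 [461.9  63.9  20. ]
 [492.6 298.1  20. ]]
[517.67904697 176.5711865   20.        ] [0.12128374 0.99261788 0.        ] -6.966196577002775 iron [508.58276656 102.12484554  20.        ]
top [506.79035394 103.62959829 195.        ]
scene [508.15298012 107.78353014 195.        ]
95 [222.16204391 210.80126384] [300.46197097 204.9534665 ]
101 [222.05014234 210.52955985] [300.61142635 203.4775573 ]
195 [220.1728888  205.97147116] [303.08518249 179.04859843]
[507.17456733 103.80177174 192.74813858] [505.70663677 106.2723578  192.6865765 ]
blue top?
```

```bash
cat >> h.py <<'E'
def to(p,Rt,p0=None,e0=None):
    st=env.state(); p0=st["ee_pos"] if p0 is None else p0; R0=R.from_euler('xyz',st["ee_rot"] if e0 is None else e0,degrees=True)
    print("shift",R0.inv().apply(np.array(p)-p0).round(1),"rv",(R0.inv()*Rt).as_rotvec().round(3), "t",st["time_s"],"pos",st["ee_pos"].round(1),st["ee_rot"].round(1),"q",st["qpos"].round(1),"F",st["force"].round(1),"w",round(st["gripper_width"],1))
E
python3 - <<'E'
from h import *
to([507,105.5,300],R.from_euler('xyz',[180,0,-7],degrees=True),p0=[138.8,558,214],e0=[180,0,76.03])
E
```

```text
shift [-350.2  466.5  -86. ] rv [ 0.    -0.     1.449] t 0.1 pos [138.7 557.6 213.2] [-1.8e+02  1.0e-01  7.6e+01] q [74.9 18.3 89.7 -0.  72.  -1.1] F [-0.8 -0.1  0.5] w 91.2
```

Candidates: the blue standing pen at scene (283,180) is the look-alike. The black slim smooth handle with a guard disc at scene (304,190) / top (220,207) fits the iron. The pump is at (323,205), with a white rim and a knob. The fat ribbed driver is at (344,222). I choose the slim black handle, and the close crop confirms it.

Request:
drive_tool --series '[[0,[-20,27,-30],[0,0,0.12]],[0,[-48,64,-60],[0,0,0.24]],[0,[-78,104,-86],[0,0,0.36]],[0,[-108,144,-86],[0,0,0.48]],[0,[-137,183,-86],[0,0,0.6]]]'

```text
time_s: 0.6
ee_pos: [278.5, 386.7, 300.8]
ee_rot: [-180.0, -0.1, 41.4]
force: [1.0, -0.3, 0.3]
gripper_width: 91.2
```

Run:
```python
from h import *
to([507,105.5,300],R.from_euler('xyz',[180,0,-7],degrees=True))
```

```text
shift [-14.8 362.    0.6] rv [-0.001 -0.002  0.845] t 0.6 pos [278.5 386.7 300.8] [-1.80e+02 -1.00e-01  4.14e+01] q [52.9  6.6 92.6 -0.  80.6 11.4] F [ 1.  -0.3  0.3] w 91.2
```

Request:
drive_tool --series '[[0,[-2,45,0],[0,0,0.14]],[0,[-4,90,0],[0,0,0.28]],[0,[-6,135,0],[0,0,0.42]],[0,[-8,180,0],[0,0,0.56]],[0,[-10,225,0],[0,0,0.7]]]'

```text
time_s: 1.1
ee_pos: [420.3, 211.4, 299.6]
ee_rot: [-180.0, 0.0, 1.2]
force: [0.3, -0.4, -0.2]
gripper_width: 91.1
```

Request:
drive_tool --series '[[0,[0,0,0],[0,0,0.05]],[0,[0,0,0],[0,0,0.1]],[0,[0,0,0],[0,0,0.14]],[0,[0,0,0],[0,0,0.147]],[0,[0,0,0],[0,0,0.147]]]'

```text
time_s: 1.6
ee_pos: [419.5, 213.1, 299.5]
ee_rot: [180.0, 0.0, -6.8]
force: [0.2, 0.4, -1.3]
gripper_width: 91.4
```

Run:
```python
from h import *
to([507,105.5,300],R.from_euler('xyz',[180,0,-7],degrees=True))
```

```text
shift [99.7 96.4 -0.5] rv [0.    0.001 0.003] t 1.6 pos [419.5 213.1 299.5] [180.    0.   -6.8] q [25.5  6.1 93.3  0.  80.6 32.4] F [ 0.2  0.4 -1.3] w 91.4
```

Request:
drive_tool --series '[[0,[30,29,0],[0,0,0.003]],[0,[60,58,0],[0,0,0.003]],[0,[85,82,0],[0,0,0.003]],[0,[99.5,96.5,0],[0,0,0.003]],[0,[99.5,96.5,0],[0,0,0.003]]]'

```text
time_s: 2.1
ee_pos: [508.1, 103.8, 299.2]
ee_rot: [180.0, 0.0, -7.2]
force: [-0.0, 0.3, 1.2]
gripper_width: 91.0
```

Run:
```python
from h import *
to([507,105.5,146],R.from_euler('xyz',[180,0,-7],degrees=True))
for n in ("scene","top"):
    f=grab(n); im=f["image"]; x0,y0=(250,110) if n=="scene" else (165,165)
    save(cv2.resize(im[y0:y0+130,x0:x0+130],None,fx=4.5,fy=4.5,interpolation=2),n+"1.png")
```

```text
shift [ -1.2  -1.7 153.2] rv [ 0.001  0.    -0.003] t 2.1 pos [508.1 103.8 299.2] [180.    0.   -7.2] q [10.3 10.7 87.8 -0.  81.5 17.5] F [-0.   0.3  1.2] w 91.0
```

View pics/scene1.png

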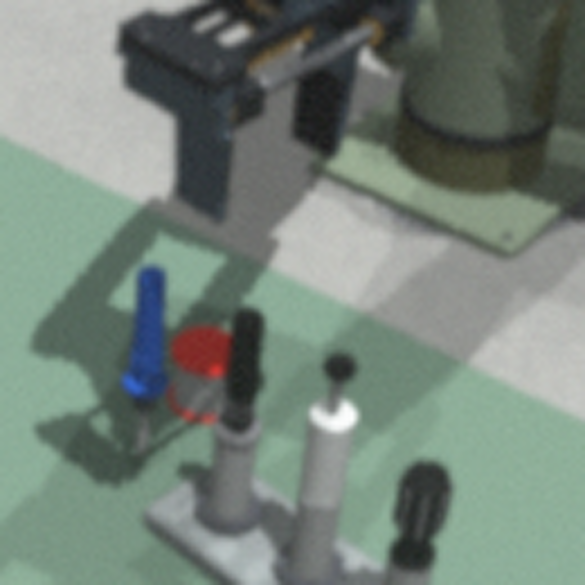

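The gripper hangs above the iron at crop (245,330), with its jaws opening across the row and nothing beside it. Descending.

Request:
drive_tool --series '[[0,[-1,-1.5,30],[0,0,0]],[0,[-1,-1.5,60],[0,0,0]],[0,[-1,-1.5,90],[0,0,0]],[0,[-1,-1.5,115],[0,0,0]],[0,[-1,-1.5,120],[0,0,0]]]'

```text
time_s: 2.7
ee_pos: [503.3, 107.8, 177.2]
ee_rot: [179.9, 0.3, -6.9]
force: [-0.1, 0.7, -1.0]
gripper_width: 91.3
```

Run:
```python
from h import *
to([507,105.5,146],R.from_euler('xyz',[180,0,-7],degrees=True))
for n in ("scene","top"):
    f=grab(n); im=f["image"]; x0,y0=(250,130) if n=="scene" else (165,165)
    save(cv2.resize(im[y0:y0+110,x0:x0+110],None,fx=5,fy=5,interpolation=2),n+"2.png")
```

```text
shift [ 4.2  1.8 31.2] rv [0.001 0.006 0.001] t 2.7 pos [503.3 107.8 177.2] [179.9   0.3  -6.9] q [ 10.8  14.7 100.5   0.   65.2  17.7] F [-0.1  0.7 -1. ] w 91.3
```

View pics/scene2.png

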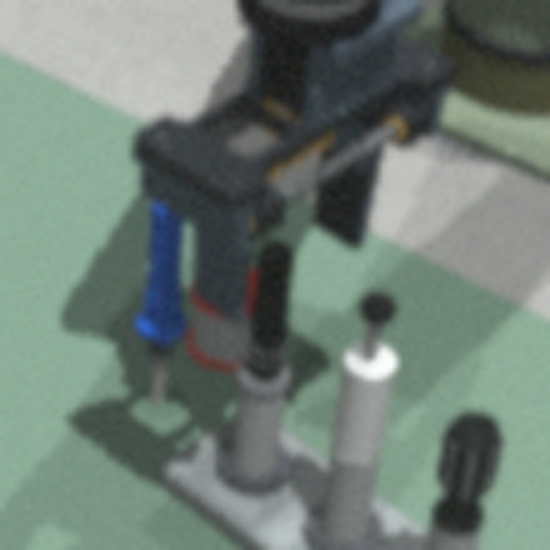

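View pics/top2.png

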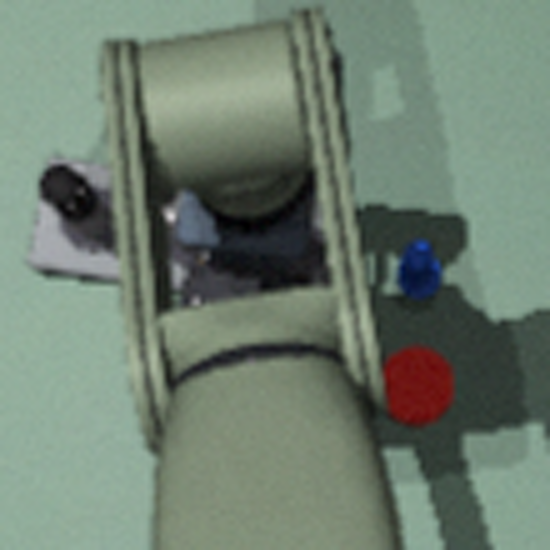

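Run:
```python
from h import *
to([507,105.5,146],R.from_euler('xyz',[180,0,-7],degrees=True))
f=grab("scene"); st=env.state(); print(st["ee_pos"])
p=st["ee_pos"];M=R.from_euler('xyz',st["ee_rot"],degrees=True)
c=lambda q:((proj(f,q)-[250,130])*5+2).round()
for x in(45,59):
  for y in(-16,16): print(x,y,c(p+M.apply([x,y,0])))
print('iron top',c([507,105.5,195]))
```

```text
shift [ 2.   2.1 33.7] rv [0.    0.001 0.001] t 2.8 pos [505.3 107.9 179.7] [ 1.8e+02  1.0e-01 -7.0e+00] q [ 10.8  14.6 100.2   0.   65.3  17.7] F [-0.1 -0.6  0.3] w 90.7
[506.27718708 107.81546007 180.7671666 ]
45 -16 [242. 317.]
45 16 [201. 290.]
59 -16 [225. 328.]
59 16 [184. 300.]
iron top [274. 248.]
```

Request:
drive_tool --series '[[0,[0.5,1.5,12],[0,0,0]],[0,[0.5,1.5,24],[0,0,0]],[0,[0.5,1.5,34],[0,0,0]],[0,[0.5,1.5,34],[0,0,0]],[0,[0.5,1.5,34],[0,0,0]]]'

```text
time_s: 3.35
ee_pos: [506.3, 105.4, 145.5]
ee_rot: [180.0, 0.0, -7.1]
force: [0.4, 0.4, -0.4]
gripper_width: 90.9
```

Request:
drive_tool --series '[[0.7,[0,0,0],[0,0,0]],[0.8,[0,0,0],[0,0,0]],[1,[0,0,0],[0,0,0]],[1,[0,0,0],[0,0,0]],[1,[0,0,0],[0,0,0]]]' --squeeze 10

```text
time_s: 3.85
ee_pos: [506.4, 105.5, 145.9]
ee_rot: [-180.0, -0.0, -7.0]
force: [0.5, -0.4, -0.1]
gripper_width: 54.2
```

Request:
drive_tool --series '[[1,[0,0,0],[0,0,0]],[1,[0,0,0],[0,0,0]],[1,[0,0,0],[0,0,0]],[1,[0,0,0],[0,0,0]],[1,[0,0,0],[0,0,0]]]' --squeeze 40

```text
time_s: 4.35
ee_pos: [506.4, 105.5, 145.8]
ee_rot: [-180.0, 0.0, -7.0]
force: [-0.4, -0.6, -0.6]
gripper_width: 20.2
```

Run:
```python
from h import *
to([507,105.5,146],R.from_euler('xyz',[180,0,-7],degrees=True))
f=grab("scene"); save(cv2.resize(f["image"][130:240,250:360],None,fx=5,fy=5,interpolation=2),"scene3.png")
```

```text
shift [ 0.6 -0.1 -0.2] rv [-0.     0.    -0.001] t 4.35 pos [506.4 105.5 145.8] [-180.    0.   -7.] q [ 10.5  16.3 103.1   0.   60.6  17.5] F [-0.4 -0.6 -0.6] w 20.2
```

View pics/scene3.png

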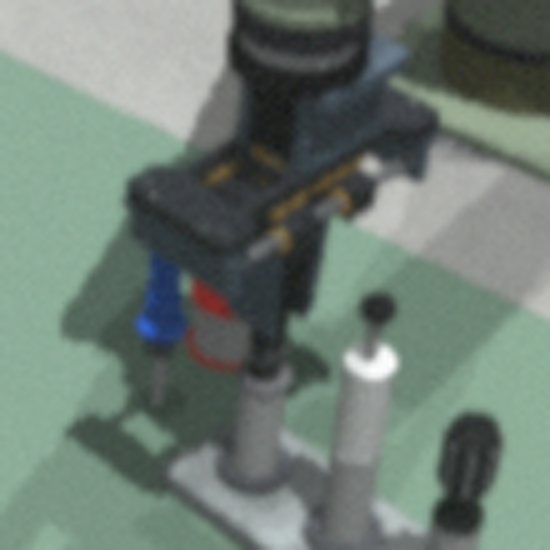

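The fingers have closed on the handle (opening 20 mm) above the sleeve rim at crop (265,370), with little side force. Lifting straight up.

Request:
drive_tool --series '[[1,[0,0,-3],[0,0,0]],[1,[0,0,-12],[0,0,0]],[1,[0,0,-25],[0,0,0]],[1,[0,0,-40],[0,0,0]],[1,[0,0,-50],[0,0,0]]]' --squeeze 40

```text
time_s: 4.9
ee_pos: [506.9, 105.6, 197.4]
ee_rot: [-180.0, -0.1, -7.0]
force: [0.3, -1.1, -0.5]
gripper_width: 20.7
```

Request:
drive_tool --series '[[1,[0,0,-20],[0,0,0]],[1,[0,0,-45],[0,0,0]],[1,[0,0,-75],[0,0,0]],[1,[0,0,-110],[0,0,0]],[1,[0,0,-140],[0,0,0]]]'

```text
time_s: 5.4
ee_pos: [506.3, 105.4, 338.0]
ee_rot: [-180.0, -0.1, -7.0]
force: [0.9, -0.1, -0.7]
gripper_width: 20.2
```

Request:
drive_tool --series '[[1,[0,0,0],[0,0,0]],[1,[0,0,0],[0,0,0]],[1,[0,0,0],[0,0,0]],[1,[0,0,0],[0,0,0]],[1,[0,0,0],[0,0,0]]]'

```text
time_s: 5.9
ee_pos: [506.0, 105.4, 334.6]
ee_rot: [180.0, 0.1, -7.0]
force: [-0.5, -0.5, -0.7]
gripper_width: 20.4
```

Run:
```python
from h import *
to([507,105.5,336],R.from_euler('xyz',[180,0,-7],degrees=True))
f=grab("scene"); save(cv2.resize(f["image"][90:240,230:380],None,fx=4,fy=4,interpolation=2),"scene4.png")
st=env.state();p=st["ee_pos"];print(((proj(f,[p[0],p[1],p[2]-121])-[230,90])*4+2).round())
```

```text
shift [ 1.  -0.2 -1.4] rv [ 0.001  0.002 -0.001] t 5.9 pos [506.  105.4 334.6] [ 1.8e+02  1.0e-01 -7.0e+00] q [10.5 10.  83.8  0.  86.3 17.5] F [-0.5 -0.5 -0.7] w 20.4
[302. 338.]
```

View pics/scene4.png

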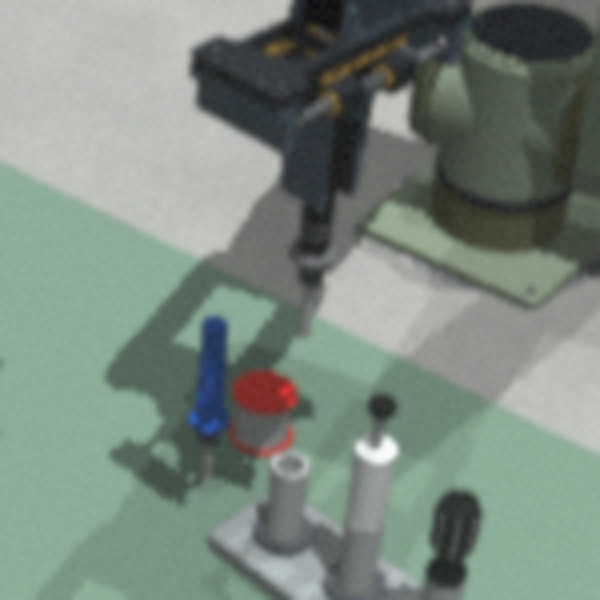

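The iron hangs straight in the fingers with its tip at crop (304,335), where a tip 121 mm beyond the TCP should appear. Next is the move to above the pad.

Run:
```python
from h import *
phi=-23.4
to([476.5,-206,340],R.from_euler('xyz',[180,-45,phi],degrees=True))
```

```text
shift [  8.8 312.7  -5. ] rv [-0.111  0.782  0.271] t 5.95 pos [506.1 105.4 334.9] [ 1.8e+02  1.0e-01 -7.0e+00] q [10.5 10.  83.7  0.  86.3 17.5] F [-0.3  0.5 -1.5] w 20.5
```

Request:
drive_tool --series '[[1,[0.5,20,-1],[-0.007,0.05,0.017]],[1,[1.5,55,-2],[-0.02,0.137,0.047]],[1,[3,95,-3],[-0.034,0.238,0.082]],[1,[4,135,-4],[-0.048,0.338,0.117]],[1,[5,175,-5],[-0.062,0.438,0.152]]]'

```text
time_s: 6.45
ee_pos: [489.3, -70.0, 340.9]
ee_rot: [178.3, -25.5, -15.5]
force: [0.8, -0.4, -0.4]
gripper_width: 20.4
```

Run:
```python
from h import *
to([476.5,-206,340],R.from_euler('xyz',[180,-45,-23.4],degrees=True))
```

```text
shift [ 21.3 134.1  15.2] rv [-0.05   0.338  0.118] t 6.45 pos [489.3 -70.  340.9] [178.3 -25.5 -15.5] q [ -5.3  -5.4 103.8  -7.3  57.   13.2] F [ 0.8 -0.4 -0.4] w 20.4
```

Request:
drive_tool --series '[[1,[6,36,4],[-0.014,0.091,0.031]],[1,[12,72,8],[-0.026,0.182,0.062]],[1,[17,106,12],[-0.038,0.268,0.093]],[1,[21,131,15],[-0.049,0.338,0.118]],[1,[21,131,15],[-0.049,0.338,0.118]]]'

```text
time_s: 6.95
ee_pos: [474.6, -203.2, 336.9]
ee_rot: [-180.0, -44.5, -23.7]
force: [-0.4, -0.5, -1.2]
gripper_width: 20.0
```

Request:
drive_tool --series '[[1,[0,0,0],[0,0,0]],[1,[0,0,0],[0,0,0]],[1,[0,0,0],[0,0,0]],[1,[0,0,0],[0,0,0]],[1,[0,0,0],[0,0,0]]]'

```text
time_s: 7.45
ee_pos: [478.0, -201.2, 339.9]
ee_rot: [-180.0, -44.8, -23.3]
force: [-0.5, -0.2, -1.6]
gripper_width: 20.4
```

Run:
```python
from h import *
to([476.5,-206,260],R.from_euler('xyz',[180,-45,-23.4],degrees=True))
for n in("scene","top"):
    f=grab(n); save(f["image"],n+"5.png")
    st=env.state();p=st["ee_pos"];M=R.from_euler('xyz',st["ee_rot"],degrees=True);tip=p+M.apply([0,0,121]);print(tip,proj(f,tip))
```

```text
shift [-55.9   5.   57. ] rv [-0.002  0.004  0.001] t 7.45 pos [ 478.  -201.2  339.9] [-180.   -44.8  -23.3] q [-24.8 -10.7 117.4   2.3  28.6  -3. ] F [-0.5 -0.2 -1.6] w 20.4
[ 556.20205772 -234.99366797  253.90216112] [206.00316335 126.18231517]
[ 556.07249743 -235.11998734  253.83835803] [325.05475451 189.80440843]
```

View pics/scene5.png

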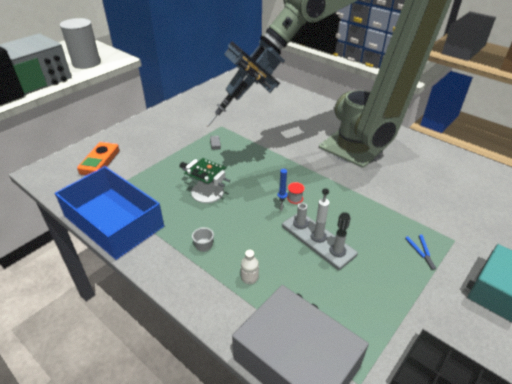

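View pics/top5.png

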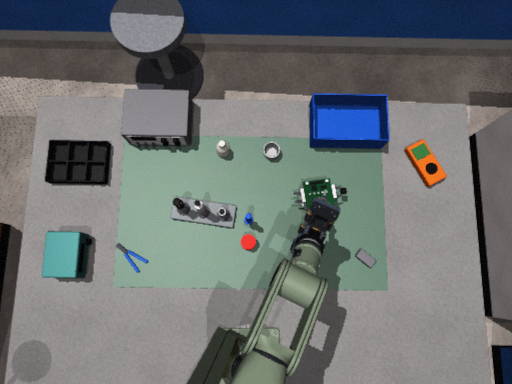

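Run:
```python
from h import *
a=cv2.imread("pics/scene5.png")[80:180,180:280]; a=cv2.resize(a,None,fx=6,fy=6,interpolation=2)
b=cv2.imread("pics/top5.png")[165:245,290:360]; b=cv2.resize(b,None,fx=7,fy=7,interpolation=2)
for im,(n,x0,y0,k) in((a,("scene",180,80,6)),(b,("top",290,165,7))):
    f=grab(n);st=env.state();p=st["ee_pos"];M=R.from_euler('xyz',st["ee_rot"],degrees=True)
    for z in(0,121-73,121):
        u=((proj(f,p+M.apply([0,0,z]))-[x0,y0]+.5)*k).round().astype(int); print(n,z,u); cv2.circle(im,tuple(int(i) for i in u),3,(0,0,255),1)
cv2.imwrite("pics/s5c.png",a);cv2.imwrite("pics/t5c.png",b)
```

```text
scene 0 [306  93]
scene 48 [247 168]
scene 121 [159 280]
top 0 [209 315]
top 48 [226 258]
top 121 [249 177]
```

View pics/s5c.png

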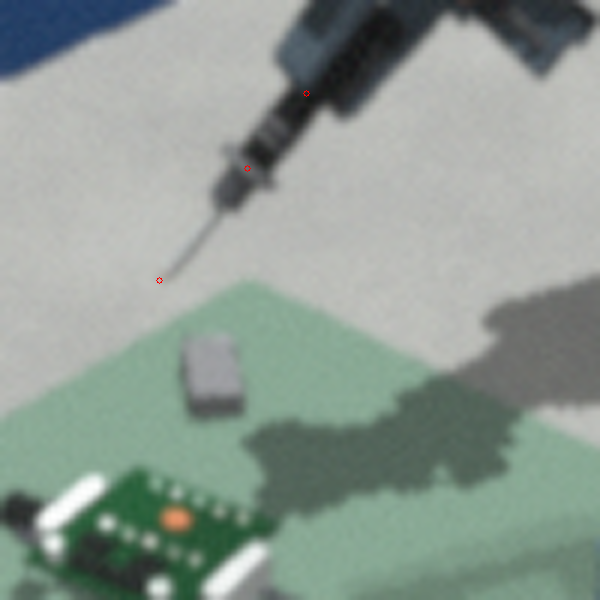

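View pics/t5c.png

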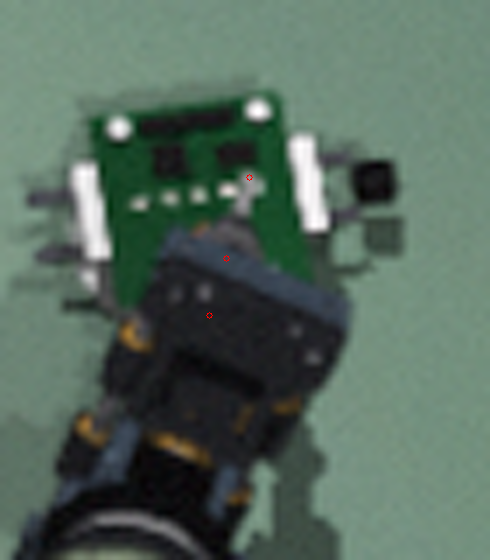

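Run:
```python
from h import *
st=env.state();p=st["ee_pos"];M=R.from_euler('xyz',st["ee_rot"],degrees=True)
to(p+np.array([-1,-5,-104]),M)
```

```text
shift [-72.5   5.   74.6] rv [0. 0. 0.] t 7.65 pos [ 477.7 -201.6  339.7] [-180.   -44.8  -23.4] q [-24.9 -10.7 117.4   2.3  28.6  -3.1] F [ 1.  -0.4 -1.8] w 20.6
```

Request:
drive_tool --series '[[1,[-14,1,14],[0,0,0]],[1,[-30,3,31],[0,0,0]],[1,[-46,4,47],[0,0,0]],[1,[-62,5,64],[0,0,0]],[1,[-72.5,5,74.5],[0,0,0]]]'

```text
time_s: 8.15
ee_pos: [475.8, -206.5, 233.8]
ee_rot: [-180.0, -44.6, -23.4]
force: [0.8, 0.3, -1.2]
gripper_width: 20.8
```

Request:
drive_tool --series '[[1,[0,0,0],[0,0,0]],[1,[0,0,0],[0,0,0]],[1,[0,0,0],[0,0,0]],[1,[0,0,0],[0,0,0]],[1,[0,0,0],[0,0,0]]]'

```text
time_s: 8.65
ee_pos: [476.9, -206.8, 236.8]
ee_rot: [-180.0, -44.9, -23.4]
force: [-1.2, -0.1, -1.7]
gripper_width: 20.5
```

```bash
cat > chk.py <<'E'
from h import *
import sys
tag=sys.argv[1]
for n,x0,y0,x1,y1,k in(("scene",170,100,270,200,6),("top",290,165,360,245,7)):
    f=grab(n);st=env.state();p=st["ee_pos"];M=R.from_euler('xyz',st["ee_rot"],degrees=True)
    im=cv2.resize(f["image"][y0:y1,x0:x1],None,fx=k,fy=k,interpolation=2)
    tip=p+M.apply([0,0,121]);u=proj(f,tip)
    c=((u-[x0,y0]+.5)*k).round().astype(int);cv2.circle(im,(int(c[0]),int(c[1])),5,(255,0,255),1)
    print(n,tip.round(1),u.round(1),c,'F',st["force"].round(1),st["time_s"],'pad',((proj(f,[555,-240.3,98])-[x0,y0]+.5)*k).round());save(im,f"{n}_{tag}.png")
to(p+np.array([555,-240.3,119])-tip,M)
E
python3 chk.py a
```

```text
scene [ 555.1 -240.6  150.8] [207.5 152.9] [228 320] F [-1.1 -0.2 -2.1] 8.7 pad [236. 398.]
top [ 555.  -240.5  150.5] [321.4 196.4] [223 223] F [ 1.   0.4 -1.3] 8.75 pad [205. 243.]
shift [-22.3  -0.2  22.3] rv [0. 0. 0.] t 8.75 pos [ 476.7 -206.8  236.4] [-180.   -44.8  -23.4] q [-25.9  -4.6 128.9   9.4  11.1 -11. ] F [ 1.   0.4 -1.3] w 20.0
```

View pics/scene_a.png

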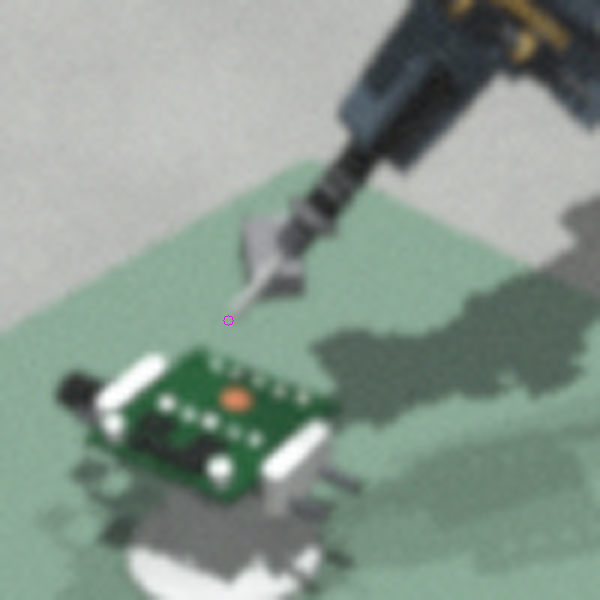

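View pics/top_a.png

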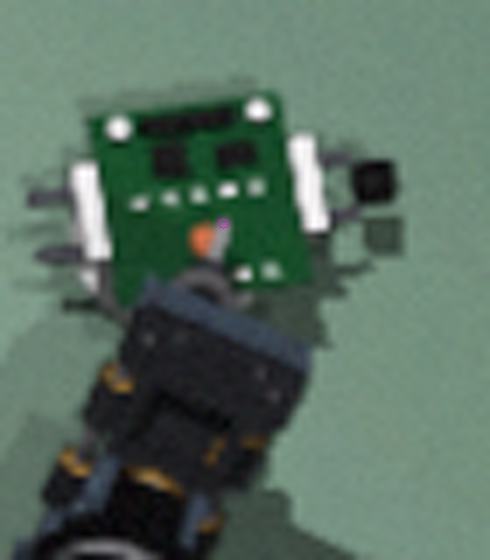

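Run:
```python
from h import *
M=R.from_euler('xyz',[180,-38,-23.4],degrees=True)
for z in (150,119.5): to(np.array([555,-240.3,z])-M.apply([0,0,121]),M)
```

```text
shift [13.9 -0.3  1.2] rv [-0.001 -0.119  0.   ] t 8.75 pos [ 476.7 -206.8  236.4] [-180.   -44.8  -23.4] q [-25.9  -4.6 128.9   9.4  11.1 -11. ] F [ 1.   0.4 -1.3] w 20.0
shift [-7.6 -0.3 22.8] rv [-0.001 -0.119  0.   ] t 8.75 pos [ 476.7 -206.8  236.4] [-180.   -44.8  -23.4] q [-25.9  -4.6 128.9   9.4  11.1 -11. ] F [ 1.   0.4 -1.3] w 20.0
```

At tilt 45°, joint 5 is at 11° and heading for its 2.8° limit, so I ease the slant to 38° (still well inside the window) before lowering.

Request:
drive_tool --series '[[1,[3,0,0],[0,-0.03,0]],[1,[7,0,0.5],[0,-0.06,0]],[1,[10.5,0,1],[0,-0.09,0]],[1,[14,0,1],[0,-0.119,0]],[1,[14,0,1],[0,-0.119,0]]]'

```text
time_s: 9.25
ee_pos: [487.8, -211.6, 246.6]
ee_rot: [-180.0, -38.1, -23.4]
force: [0.6, 0.7, -1.1]
gripper_width: 20.7
```

```bash
python3 chk.py b
```

```text
scene [ 555.3 -240.7  150.2] [207.4 153. ] [228 321] F [-0.4  0.5 -2.3] 9.3 pad [236. 398.]
top [ 554.5 -240.3  149.3] [321.3 196.6] [222 225] F [-0.1 -0.3 -0.5] 9.35 pad [205. 243.]
shift [-18.3  -0.2  24.2] rv [0. 0. 0.] t 9.35 pos [ 486.1 -210.9  244.7] [-180.   -37.9  -23.4] q [-25.6  -3.  121.6   3.5  23.5  -4.9] F [-0.1 -0.3 -0.5] w 20.4
```

Request:
drive_tool --series '[[1,[-4.5,0,6],[0,0,0]],[1,[-9,0,12],[0,0,0]],[1,[-13,0,17],[0,0,0]],[1,[-16,0,21],[0,0,0]],[1,[-18,0,23.5],[0,0,0]]]'

```text
time_s: 9.85
ee_pos: [486.2, -210.9, 214.3]
ee_rot: [-180.0, -37.9, -23.4]
force: [-0.2, -1.0, -1.3]
gripper_width: 20.7
```

Request:
drive_tool --series '[[1,[0,0,0],[0,0,0]],[1,[0,0,0],[0,0,0]],[1,[0,0,0],[0,0,0]],[1,[0,0,0],[0,0,0]],[1,[0,0,0],[0,0,0]]]'

```text
time_s: 10.35
ee_pos: [486.7, -211.1, 215.6]
ee_rot: [-180.0, -38.0, -23.4]
force: [-0.1, -0.3, -0.4]
gripper_width: 20.1
```

```bash
python3 chk.py c; python3 -c "
from h import *
f=grab('top');save(f['image'],'top_fin.png')"
```

```text
scene [ 554.9 -240.5  120.2] [208.2 160.5] [232 366] F [-0.5  0.1 -0.5] 10.4 pad [236. 398.]
top [ 554.9 -240.5  120.1] [319.9 198.1] [213 235] F [-1.2  0.7 -0.3] 10.45 pad [205. 243.]
shift [-0.7 -0.2  0.8] rv [0. 0. 0.] t 10.45 pos [ 486.6 -211.   215.5] [-180.   -38.   -23.4] q [-25.6  -0.9 124.6   4.3  18.5  -5.8] F [-1.2  0.7 -0.3] w 20.5
```

View pics/scene_c.png

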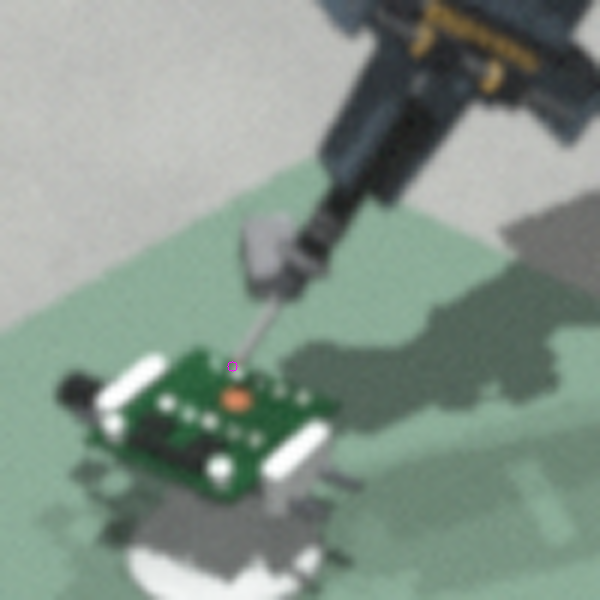

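View pics/top_c.png

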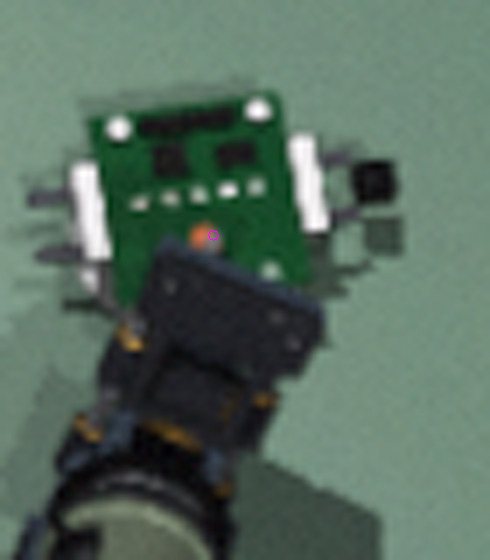

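View pics/top_fin.png

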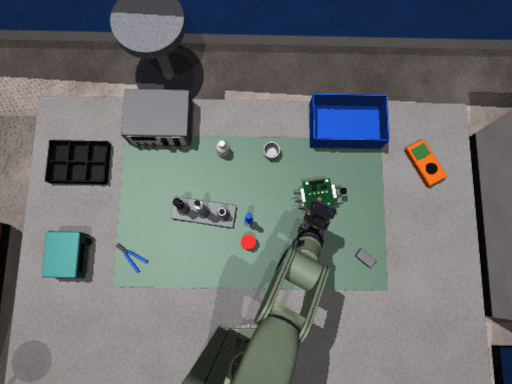

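Request:
drive_tool --series '[[1,[0,0,0],[0,0,0]],[1,[0,0,0],[0,0,0]],[1,[0,0,0],[0,0,0]],[1,[0,0,0],[0,0,0]],[1,[0,0,0],[0,0,0]]]'

```text
time_s: 11.0
ee_pos: [486.5, -211.0, 215.3]
ee_rot: [-180.0, -37.9, -23.4]
force: [-0.6, -0.2, -0.9]
gripper_width: 20.4
```

```bash
python3 -c "
from h import *
print(env.state()['ee_pos'],env.state()['qvel'].round(2)); print(env.job_done())"
```

```text
[ 486.52886064 -211.02774297  215.31495222] [-0.07 -0.08 -0.06  0.01 -0.06  0.07]
the job is handed in; nothing more can be done
None
```

I drew the black-handled iron straight up out of its sleeve and tilted it to about 38° from upright with the tip down. I lowered the tip to about 2 cm above the copper pad and handed the job in at 11.0 s.

**Last checks:**
- **Tip position:** by arm pose, the tip is at about (555, -240.5, 120) mm and the pad at about (555, -240, 98). In the camera views the tip shows where expected, perhaps 2 mm lower.
- **Grip:** the finger opening is about 20 mm on the 21 mm handle. The wrist force stayed within noise, and the arm was still.
- **Other objects:** the other tools and loose items show no visible movement in the top view. I judged this by eye and did not measure them individually.

**What disagreed or changed:**
- **Cameras:** the two views differed by 1 to 4 mm on positions, mainly in y, so I used roughly the average.
- **Slant:** I meant to hold 45°, but joint 5 was nearing its lower limit there, so I eased it to 38°. That is inside the 26 to 66° window.

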